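# Shake the slot offcut out of a clay tip box

### The job

The bisque-fired tip box stands foot-up on the banding wheel, and the strip of clay that was cut out for its slot is still loose inside. Lift the box off, hold it over the blue scraps tray, and tilt and shake it until the offcut drops out through the slot into the tray, without knocking the box on the tray or the bench. Then set the box gently back in the middle of the banding wheel, still foot-up, and leave the bowl, glaze jar and brush where they are.

Things in the scene. Friction and masses are not known exactly. Their poses are not given: they have to be found in the camera images.
- tipbox_mid (a point): Centre of the tip box: closed terracotta box 130 mm long (its own x), 64 mm wide (its own y), 90 mm high (its own z, up while foot-up as at the start), plus four feet 5 mm high on the upper side and two white bands near the bottom. About 0.56 kg. Its plain long sides are gripped from above across the 64 mm width, in the upper half.
- tipbox_slot (a point): Centre of the slot at the outer face of the underside of the tip box, 45 mm below the box's centre along the box's own z. The slot is 75 mm long (along the box's x), 14.5 mm wide, and goes through the 7 mm thick side; between it and the long walls lie flat ledges 18 mm wide.
- offcut_mid (a point): Centre of the offcut: terracotta strip 66 mm long (its own x), 12 mm wide (y), 7 mm thick (z), 12 g. It starts flat in the tip box, askew across the slot. Between 26 and 42 degrees of tilt (less if shaken) it starts to slide and lines up along the long wall it meets; tilted slowly the other way it creeps onto the slot and drops through, but it can skip across if it slides fast.
- wheel_top (a point): Centre of the top face of the banding wheel's head, on its vertical axis, 105 mm above the bench. The head is a ribbed aluminium disc 200 mm across that turns freely on a dark cast base 140 mm across.
- wheel: The banding wheel; origin on its axis at bench height. The base does not move.
- tray_in (a point): Centre of the inner floor of the blue scraps tray, 5 mm above the bench; axes as the tray's.
- tray: The blue open scraps tray, 220 mm (its own x) x 260 mm (its own y) x 50 mm high, walls and floor 5 mm thick, fixed to the bench; origin under its centre at bench height.
- table: The white work bench, top at height 0.
- tipbox: The tip box again; origin at the centre of its slotted underside, z up while foot-up. Walls, slotted side and foot side are 7 mm thick; the hollow is 116 x 50 x 76 mm. Its only opening is the slot in the underside.
- bowl_mid (a point): Bystander: terracotta bowl, 130 mm across, 62 mm high; point half-way up on its axis.
- jar_mid (a point): Bystander: amber glaze jar with white cap, 68 mm across, 85 mm high; point half-way up.
- brush_mid (a point): Bystander: brush 190 mm long lying on the bench; point near its middle.
Not all that is in view belongs to the job. Leave any purple look-alike of the tipbox alone. Several things look just like the wheel: the one meant starts farthest to the robot's left.

How it is judged (in metres and radians):
On the way:
1. the offcut has dropped into the tray while the box is held above the tray (x of offcut_mid in the frame of tray between -0.105 and 0.105 m and y of offcut_mid in the frame of tray between -0.125 and 0.125 m and height (world z) of offcut_mid below 0.045 m and height (world z) of tipbox_mid above 0.09 m and horizontal distance between tipbox_mid and tray_in below 0.15 m), for 0.1 s.
At the end, for the whole second after the job is handed in: The offcut lies in the tray; the tip box stands foot-up (within 0.08 rad) and at rest on the head of the banding wheel, within 30 mm of its axis, released (x of offcut_mid in the frame of tray between -0.105 and 0.105 m and y of offcut_mid in the frame of tray between -0.125 and 0.125 m and height (world z) of offcut_mid below 0.045 m and horizontal distance between tipbox_slot and wheel_top below 0.03 m and z of tipbox_slot in the frame of wheel between 0.099 and 0.111 m and angle between tipbox's own z axis and vertical below 0.08 rad and linear speed of tipbox below 0.03 m/s); the robot touches nothing.
It fails at once if the tip box is knocked against the tray or the bench (over 4 N) (contact force between tipbox and tray above 4 N or contact force between tipbox and table above 4 N).
It fails at once if the tip box is dropped or banged on the wheel (over 70 N) (contact force between tipbox and wheel above 70 N).
It fails at once if a bystander is moved by more than 20 mm (distance of any of bowl_mid, jar_mid, brush_mid from where it was at the start of the episode above 0.02 m).
It also fails if it takes over 64 s, if anything falls off the work surface, if the arm or the gripper's body presses on something with over 40 N, if the wrist force passes 120 N, or if a joint passes its speed limit or range.

### The arm

A 6-joint arm with a two-finger parallel gripper is mounted at the origin on the work surface. World frame = base frame: x ahead of the robot, y to its left, z up, the work surface at z = 0. Lengths are in m, angles in degrees, forces in N, time in s.
With the tool pointing down it reaches from about 0.3 to 0.75 m from the base axis. Payload 8.5 kg.
Tool frame: the origin (TCP) lies between the finger pads; the fingertips stand 8 mm ahead of it and the grasp point (between the pads) lies 11 mm behind it (tip_reach is the distance from the TCP to the fingertips, in m); z points along the fingers, y is the line along which they close (so a half turn about z gives the same grasp; the last joint's range is limited). The gripper opens to 88 mm and grips with 3 to 60 N. Pads are 18 mm wide; open, the fingers measure 123 mm over their backs; the gripper's body (75 mm by 187 mm) begins 45 mm behind the grasp point.
Start: joints at [-80.919, 21.807, 74.336, -0, 83.858, -12.336], TCP at [0.201, -0.512, 0.247] pointing down, gripper open.
Joint ranges: [-178.18, 178.18], [-50.72, 133.34], [12.68, 142.11], [-81.47, 261.47], [9.98, 163.14], [-165.26, 165.26]. Speed limits (degrees/s): [136.94, 136.94, 180, 180, 180, 180].

### API

Orientations are given as a 3x3 rotation matrix whose columns are the frame's x, y, z axes.
In Python, from cell import * gives the robot as it stands.
- The arm moves only by the tool step_arm, never from a script. Its argument "commands" is a list of rows, each a list of 2 entries, a list of its own where there are three numbers: the shift along the tool's x, y, z in m, then the turn, a rotation vector about the tool's x, y, z in rad. A call has 1 to 5 rows; each row is the pose to reach, as a shift and turn from the pose commanded when the call began, along the tool's axes at that moment; what a row does not reach only later rows make up. A row lasts 1/12 s, in which the tool goes at most 41.7 mm and 7.16 degrees, less where a joint would pass 70% of its speed; a pose out of reach is approached as far as the arm can. A call with a gripper value outside its range is refused whole. "grip" is the opening, from 0 (shut) to 1 (fully open), set as the call begins (left out, the last holds). The fingers move at their own pace and stop on an object; "grip_force" is the grip in N (left out, the last holds). Time passes only in rows, so rows that repeat a pose let the fingers close. It gives the time, the measured TCP pose, the force, the opening and the grip force at its end, in the units of the state.
- get_obs(): the state, without advancing time (a new reading comes with each control period).
- get_image(name): name is "side" or "top" or "wrist"; returns a dict with "frame" (480x640x3 uint8, red, green, blue), "vertical_fov" (degrees; the focal length in pixels is half the picture's height over the tangent of half this angle, whatever the lens; pixels are square), "cx", "cy" (the principal point, pixels), "D" ([k1, k2, p1, p2, k3] as OpenCV has them; the pictures are not rectified), "cam_to_world" (4x4, takes a point from camera to world coordinates). Camera axes: x right, y down, z forward; pixel columns grow to the right and rows downward; lengths in m; the calibration is good to about 2 mm. A picture is of the moment at which its call begins. There is no depth.
- close_job(): hands the job in; it is judged then, once.
Trained networks look in the newest picture that a camera, given by its name, has taken for a name from the list of things; names that differ only in an ending like _2 or _b are one class to them, and where a whole thing is asked for, a point or a joint stands for the part that bears it (a point fixed in the world has none). Each returns a list of dicts, best first, with "score" (0 to 1); they miss things now and then, are a little off and sometimes report something else, mostly with a low value. They report only what shows in the picture. A call takes as long as a camera call. They do not tell look-alikes from the thing itself.
- spot_in(name, camera): "centre" ([x, y, z] in m, in the coordinates of the camera as it stood for that picture, good to about 4 mm: the middle of the surface that is visible of it).
The state is a dict: "time": time; "joint_pos": joint angles; "qd": joint speeds; "tau": joint torques, N m; "tcp_pos": TCP position; "tcp_rot": TCP orientation; "contact_force": force on the tool from outside, world axes, zero at the start; "ft_torque": the same for the moment, N m; "finger_gap": opening from 0.0 (shut) to 1.0 (fully open); "gripper_force": force on a finger pad.
Only numpy, scipy, OpenCV 4.12 (cv2) and the standard library are available. Lean on these libraries where they do the work, as an engineer would, in place of code of your own. Each camera call takes 0.05 s, during which the arm holds its last target. There are 200 camera calls.

## Working session

There is one attempt and no reset: what is moved stays moved. The work goes in short steps, Python scripts to look and compute and a tool call to move; the robot and the scene stay as the last step left them, time stands still between calls to the robot, and variables do not carry over. Pictures are saved under pics/ and viewed, at most 10 in all, crops included, and the job is handed in when it is done.

Besides the shell and the picture viewer there is one more tool, called after "Request:" as a command line: name --argument value ..., lists and objects as JSON in quotes. step_arm: Moves the arm, as the interface text tells. Its arguments: {"type":"object","properties":{"commands":{"type":"array"},"grip":{"type":"number"},"grip_force":{"type":"number"}},"required":["commands"]}

```bash
mkdir -p pics; cat > h.py <<'E'
from cell import *
import numpy as np, cv2
def snap(n,f=None):
    im=get_image(n)
    if f: cv2.imwrite(f,cv2.cvtColor(im["frame"],cv2.COLOR_RGB2BGR))
    return im
def K(im):
    f=240/np.tan(np.radians(im["vertical_fov"])/2)
    return np.array([[f,0,im["cx"]],[0,f,im["cy"]],[0,0,1.]])
def pix2w(im,uv,z):
    p=cv2.undistortPoints(np.array(uv,float).reshape(-1,1,2),K(im),np.array(im["D"],float)).reshape(-1,2)
    T=np.array(im["cam_to_world"]); d=np.c_[p,np.ones(len(p))]@T[:3,:3].T; o=T[:3,3]
    return o+d*((z-o[2])/d[:,2])[:,None]
def w2pix(im,P):
    T=np.linalg.inv(np.array(im["cam_to_world"]))
    return cv2.projectPoints(np.array(P,float).reshape(-1,1,3),cv2.Rodrigues(T[:3,:3])[0],T[:3,3],K(im),np.array(im["D"],float))[0].reshape(-1,2)
def spots(im,n,cam):
    T=np.array(im["cam_to_world"])
    for r in spot_in(n,cam):
        c=np.array(r["centre"]); w=T[:3,:3]@c+T[:3,3]
        print(n,cam,round(r["score"],2),w.round(3),w2pix(im,w).round()[0])
E
cat > a.py <<'E'
from h import *
for c in("top","side"):
    im=snap(c,f"pics/{c}0.png")
    for n in("tipbox","wheel","tray","bowl_mid","jar_mid","brush_mid"): spots(im,n,c)
o=get_obs();print(o["time"],o["tcp_pos"],o["tcp_rot"],o["finger_gap"])
a=cv2.imread("pics/top0.png");b=cv2.imread("pics/side0.png")
E
python3 a.py
```

```text
tipbox top 0.87 [0.477 0.214 0.2  ] [265. 255.]
tipbox top 0.82 [0.467 0.424 0.088] [188. 260.]
tipbox top 0.78 [0.273 0.317 0.09 ] [229. 335.]
wheel top 0.9 [0.477 0.208 0.109] [271. 255.]
wheel top 0.73 [ 0.274 -0.251  0.107] [450. 334.]
bowl_mid top 0.75 [0.799 0.125 0.024] [303. 140.]
jar_mid top 0.71 [ 0.769 -0.111  0.083] [392. 145.]
jar_mid top 0.46 [0.43  0.131 0.003] [302. 273.]
brush_mid top 0.7 [ 0.44  -0.     0.017] [349. 269.]
tipbox side 0.85 [0.469 0.471 0.086] [325. 382.]
tipbox side 0.81 [0.48  0.239 0.175] [329. 263.]
tipbox side 0.6 [0.276 0.344 0.075] [428. 341.]
wheel side 0.75 [0.484 0.268 0.107] [326. 297.]
wheel side 0.66 [ 0.28  -0.25   0.104] [418. 172.]
tray side 0.95 [ 0.49  -0.243  0.002] [340. 202.]
bowl_mid side 0.73 [0.799 0.099 0.041] [201. 262.]
jar_mid side 0.7 [ 0.775 -0.092  0.057] [227. 212.]
jar_mid side 0.27 [ 0.493 -0.245  0.006] [339. 200.]
brush_mid side 0.76 [ 0.374 -0.011  0.014] [380. 251.]
brush_mid side 0.39 [ 0.494 -0.244  0.004] [339. 201.]
0.7 [ 0.20082968 -0.51201357  0.2467582 ] [[ 9.30962588e-01  3.65114584e-01  1.80803813e-05]
 [ 3.65114584e-01 -9.30962588e-01  8.13289386e-06]
 [ 1.98015967e-05 -9.70009021e-07 -1.00000000e+00]] 1.0028381922994167
```

View pics/top0.png

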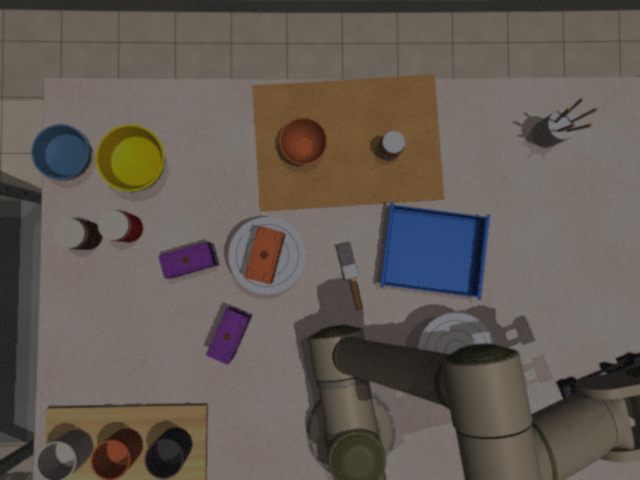

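View pics/side0.png

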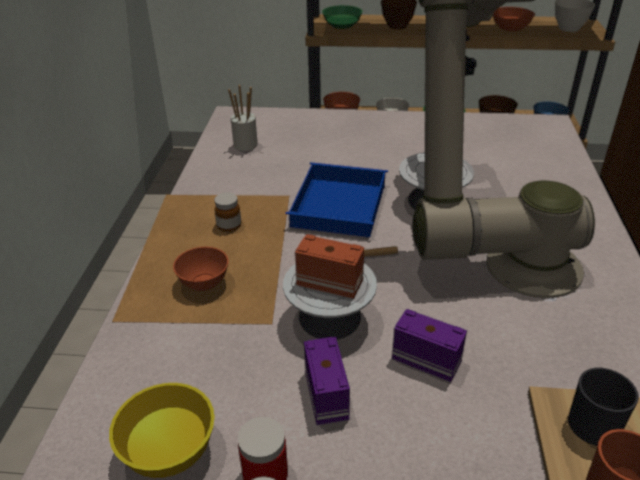

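Top view: the terracotta box is on the left wheel at about (265,255), with its long axis tilted a little. The tray is at about (434,251), the brush at (349,275), and the purple look-alikes at (188,260) and (229,335). The side view agrees. I'll refine the positions by segmentation.

```bash
cat > b.py <<'E'
from h import *
im=snap("top"); a=im["frame"]; hsv=cv2.cvtColor(a,cv2.COLOR_RGB2HSV)
print("cam",np.array(im["cam_to_world"])[:3,3])
def rect(m,roi,z,nm):
    k=np.zeros_like(m); x0,y0,x1,y1=roi; k[y0:y1,x0:x1]=m[y0:y1,x0:x1]
    k=cv2.morphologyEx(k,cv2.MORPH_OPEN,np.ones((3,3)))
    c=max(cv2.findContours(k,0,1)[0],key=cv2.contourArea)[:,0]
    P=pix2w(im,c,z)[:,:2].astype(np.float32)*1000
    r=cv2.minAreaRect(P); print(nm,r,cv2.boxPoints(r).round().tolist(), cv2.boundingRect(c))
rect(cv2.inRange(hsv,(0,120,100),(18,255,255)),(235,215,300,300),.195,"box")
rect(cv2.inRange(hsv,(105,120,40),(125,255,255)),(370,195,500,305),.05,"tray")
g=cv2.cvtColor(a,cv2.COLOR_RGB2GRAY)
for z,R in((.105,.1),):
    best=[]
    G=cv2.magnitude(cv2.Sobel(g,cv2.CV_32F,1,0),cv2.Sobel(g,cv2.CV_32F,0,1))
    t=np.linspace(0,2*np.pi,120)
    for x in np.arange(.44,.52,.002):
        for y in np.arange(.18,.25,.002):
            p=w2pix(im,np.c_[x+R*np.cos(t),y+R*np.sin(t),0*t+z]).astype(np.float32)
            best.append((cv2.remap(G,p[:,:1],p[:,1:],1).mean(),x,y))
    print(sorted(best)[-4:])
E
python3 b.py
```

```text
cam [0.45232076 0.09516213 1.38821207]
box ((478.001953125, 217.83349609375), (61.939598083496094, 126.69002532958984), 75.13005828857422) [[409.0, 204.0], [531.0, 172.0], [547.0, 232.0], [425.0, 264.0]] (246, 227, 37, 56)
tray ((489.3473205566406, -217.74932861328125), (249.48280334472656, 219.0498046875), 82.6105728149414) [[365.0, -327.0], [582.0, -356.0], [614.0, -108.0], [397.0, -80.0]] (381, 205, 99, 91)
[(np.float32(61.72195), np.float64(0.48000000000000004), np.float64(0.22000000000000003)), (np.float32(65.33783), np.float64(0.48000000000000004), np.float64(0.21800000000000003)), (np.float32(68.82862), np.float64(0.47800000000000004), np.float64(0.22000000000000003)), (np.float32(70.57313), np.float64(0.47800000000000004), np.float64(0.21800000000000003))]
```

Request:
step_arm --commands '[[[0.025,-0.028,-0.012],[0,0,0]],[[0.052,-0.057,-0.024],[0,0,0]],[[0.079,-0.087,-0.036],[0,0,0]],[[0.106,-0.117,-0.048],[0,0,0]],[[0.133,-0.147,-0.055],[0,0,0]]]'

```text
time: 1.17
tcp_pos: [0.2712, -0.3252, 0.3028]
tcp_rot: [[0.931, 0.365, 0.001], [0.365, -0.931, -0.001], [0.0, 0.002, -1.0]]
contact_force: [0.5, -0.5, 0.1]
finger_gap: 1.0
gripper_force: 0.0
```

Request:
step_arm --commands '[[[0.026,-0.029,0],[0,0,0]],[[0.053,-0.058,0],[0,0,0]],[[0.08,-0.088,0],[0,0,0]],[[0.107,-0.118,0],[0,0,0]],[[0.133,-0.147,0],[0,0,0]]]'

```text
time: 1.58
tcp_pos: [0.3411, -0.1393, 0.302]
tcp_rot: [[0.931, 0.365, 0.001], [0.365, -0.931, -0.0], [0.0, 0.001, -1.0]]
contact_force: [0.7, -0.1, 0.7]
finger_gap: 0.998
gripper_force: 0.0
```

Request:
step_arm --commands '[[[0.026,-0.029,0],[0,0,0.06]],[[0.053,-0.058,0],[0,0,0.12]],[[0.08,-0.088,0],[0,0,0.18]],[[0.107,-0.118,0],[0,0,0.24]],[[0.133,-0.147,0],[0,0,0.3]]]'

```text
time: 2.0
tcp_pos: [0.4113, 0.0463, 0.302]
tcp_rot: [[0.997, 0.071, 0.001], [0.071, -0.997, -0.0], [0.001, 0.0, -1.0]]
contact_force: [0.1, -0.3, 0.3]
finger_gap: 1.0
gripper_force: 0.0
```

```bash
cat > go.py <<'E'
# usage: go.py x y z yaw_deg [roll about box x deg] -> shift and turn in tool axes
import sys; from h import *
from scipy.spatial.transform import Rotation as R
v=list(map(float,sys.argv[1:]))
o=get_obs(); T=np.array(o["tcp_rot"]); p=np.array(o["tcp_pos"])
G=(R.from_euler("z",v[3],degrees=True)*R.from_euler("x",180+(v[4] if len(v)>4 else 0),degrees=True)).as_matrix()
print("t",o["time"],"p",p.round(4),"J",np.round(o["joint_pos"],1),"F",np.round(o["contact_force"],1),"gap",round(o["finger_gap"],3),o["gripper_force"])
print("shift",(T.T@(np.array(v[:3])-p)).round(4),"turn",R.from_matrix(T.T@G).as_rotvec().round(3))
E
python3 go.py .478 .218 .30 -14.7
```

```text
t 2.0 p [0.4113 0.0463 0.302 ] J [-10.1   5.5  87.4  -0.   87.   75.9] F [ 0.1 -0.3  0.3] gap 1.0 0.0
shift [ 0.0787 -0.1665  0.002 ] turn [ 0.    -0.001  0.328]
```

Request:
step_arm --commands '[[[0.016,-0.033,0],[0,0,0.06]],[[0.032,-0.067,0],[0,0,0.13]],[[0.047,-0.1,0],[0,0,0.2]],[[0.063,-0.133,0],[0,0,0.26]],[[0.079,-0.166,0],[0,0,0.328]]]'

```text
time: 2.42
tcp_pos: [0.4779, 0.2175, 0.3018]
tcp_rot: [[0.967, -0.254, 0.0], [-0.254, -0.967, 0.0], [0.0, -0.0, -1.0]]
contact_force: [0.1, -0.6, 0.2]
finger_gap: 1.0
gripper_force: 0.0
```

Request:
step_arm --commands '[[[0,0,0],[0,0,0]],[[0,0,0],[0,0,0]]]'

```text
time: 2.58
tcp_pos: [0.4778, 0.2166, 0.3011]
tcp_rot: [[0.969, -0.249, -0.001], [-0.249, -0.969, -0.0], [-0.001, 0.0, -1.0]]
contact_force: [0.4, -0.2, -0.9]
finger_gap: 1.001
gripper_force: 0.0
```

```bash
python3 go.py .478 .218 .159 -14.7; python3 - <<'E'
from h import *
im=snap("wrist","pics/w1.png"); spots(im,"tipbox","wrist"); spots(im,"wheel","wrist")
a=im["frame"].copy(); hsv=cv2.cvtColor(a,cv2.COLOR_RGB2HSV)
m=cv2.morphologyEx(cv2.inRange(hsv,(0,110,60),(18,255,255)),cv2.MORPH_OPEN,np.ones((5,5)))
c=max(cv2.findContours(m,0,1)[0],key=cv2.contourArea)[:,0]
P=pix2w(im,c,.195)[:,:2].astype(np.float32)*1000
r=cv2.minAreaRect(P);print(r,cv2.boundingRect(c))
E
```

```text
t 2.5833 p [0.4778 0.2166 0.3011] J [ 11.5  17.3  72.2  -0.   90.6 115.8] F [ 0.4 -0.2 -0.9] gap 1.001 0.0
shift [-0.     -0.0014  0.1421] turn [0.    0.001 0.005]
tipbox wrist 0.86 [0.283 0.32  0.087] [283. 375.]
tipbox wrist 0.6 [0.488 0.216 0.198] [322. 224.]
tipbox wrist 0.26 [0.498 0.203 0.104] [331. 188.]
wheel wrist 0.56 [0.5   0.202 0.108] [333. 186.]
((588.5799560546875, 137.6531219482422), (205.74685668945312, 59.21523666381836), 75.72284698486328) (239, 0, 322, 100)
```

View pics/w1.png

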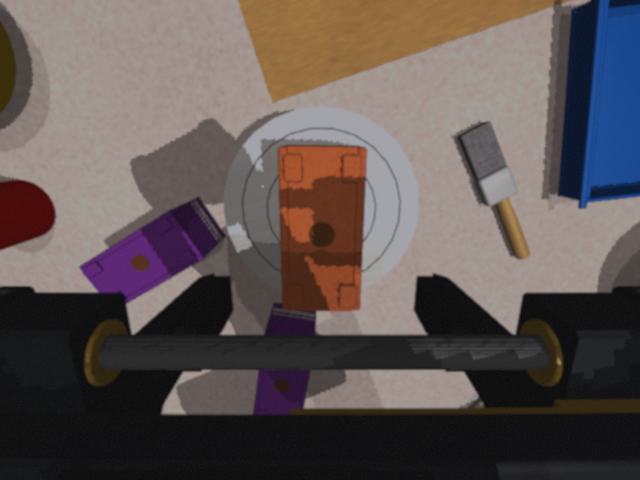

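Wrist view: the box (280–366, 145–310) sits centred between the fingers (231–416) and is aligned with them. I'll descend and grip.

Request:
step_arm --commands '[[[0,-0.001,0.03],[0,0,0]],[[0,-0.001,0.06],[0,0,0]],[[0,-0.001,0.09],[0,0,0]],[[0,-0.001,0.12],[0,0,0]],[[0,-0.001,0.142],[0,0,0]]]'

```text
time: 3.15
tcp_pos: [0.4771, 0.215, 0.158]
tcp_rot: [[0.968, -0.253, -0.002], [-0.253, -0.968, -0.0], [-0.001, 0.001, -1.0]]
contact_force: [-0.5, 0.0, -0.1]
finger_gap: 1.0
gripper_force: 0.0
```

Request:
step_arm --commands '[[[0,0,0],[0,0,0]],[[0,0,0],[0,0,0]],[[0,0,0],[0,0,0]],[[0,0,0],[0,0,0]],[[0,0,0],[0,0,0]]]' --grip 0.6 --grip_force 40

```text
time: 3.57
tcp_pos: [0.4789, 0.2165, 0.1617]
tcp_rot: [[0.968, -0.252, 0.004], [-0.252, -0.968, 0.001], [0.004, -0.002, -1.0]]
contact_force: [0.2, 0.5, 6.4]
finger_gap: 0.725
gripper_force: 40.0
```

Request:
step_arm --commands '[[[0,0,0],[0,0,0]],[[0,0,0],[0,0,0]],[[0,0,0],[0,0,0]]]' --grip 0.5 --grip_force 50

```text
time: 3.82
tcp_pos: [0.4789, 0.2165, 0.1616]
tcp_rot: [[0.968, -0.251, 0.004], [-0.251, -0.968, 0.0], [0.004, -0.001, -1.0]]
contact_force: [0.6, 1.2, 7.3]
finger_gap: 0.723
gripper_force: 50.0
```

Request:
step_arm --commands '[[[0,0,-0.006],[0,0,0]],[[0,0,-0.02],[0,0,0]],[[0,0,-0.04],[0,0,0]],[[0,0,-0.06],[0,0,0]],[[0,0,-0.08],[0,0,0]]]'

```text
time: 4.23
tcp_pos: [0.4774, 0.2163, 0.2406]
tcp_rot: [[0.968, -0.251, -0.002], [-0.251, -0.968, -0.0], [-0.001, 0.001, -1.0]]
contact_force: [-0.0, 0.1, -4.6]
finger_gap: 0.722
gripper_force: 49.9
```

Request:
step_arm --commands '[[[0.002,0.006,-0.01],[0,0,0]],[[0.005,0.017,-0.014],[0,0,0]],[[0.01,0.035,-0.014],[0,0,0]],[[0.017,0.059,-0.014],[0,0,0]],[[0.023,0.083,-0.014],[0,0,0]]]'

```text
time: 4.65
tcp_pos: [0.4786, 0.1287, 0.2526]
tcp_rot: [[0.968, -0.251, -0.002], [-0.251, -0.968, -0.0], [-0.002, 0.001, -1.0]]
contact_force: [-0.3, -0.0, -5.0]
finger_gap: 0.725
gripper_force: 49.9
```

Request:
step_arm --commands '[[[0.007,0.024,0],[0,0,0]],[[0.014,0.048,0],[0,0,0]],[[0.021,0.072,0],[0,0,0]],[[0.027,0.096,0],[0,0,0]],[[0.034,0.12,0],[0,0,0]]]'

```text
time: 5.07
tcp_pos: [0.481, 0.0037, 0.2527]
tcp_rot: [[0.968, -0.252, -0.003], [-0.252, -0.968, 0.0], [-0.003, 0.0, -1.0]]
contact_force: [0.3, -0.9, -5.1]
finger_gap: 0.72
gripper_force: 49.9
```

Request:
step_arm --commands '[[[0.007,0.024,0],[0,0,0]],[[0.014,0.048,0],[0,0,0]],[[0.021,0.072,0],[0,0,0]],[[0.027,0.096,0],[0,0,0]],[[0.034,0.12,0],[0,0,0]]]'

```text
time: 5.48
tcp_pos: [0.4835, -0.1209, 0.2526]
tcp_rot: [[0.968, -0.252, -0.003], [-0.252, -0.968, 0.001], [-0.003, -0.0, -1.0]]
contact_force: [1.0, -0.1, -5.6]
finger_gap: 0.719
gripper_force: 49.9
```

Request:
step_arm --commands '[[[0.007,0.024,0],[0,0,0]],[[0.013,0.045,0],[0,0,0]],[[0.018,0.064,0],[0,0,0]],[[0.022,0.079,0],[0,0,0]],[[0.025,0.088,0],[0,0,0]]]'

```text
time: 5.9
tcp_pos: [0.486, -0.2124, 0.2528]
tcp_rot: [[0.967, -0.253, -0.002], [-0.253, -0.967, 0.001], [-0.002, -0.0, -1.0]]
contact_force: [-0.2, 0.2, -4.6]
finger_gap: 0.723
gripper_force: 49.9
```

```bash
python3 go.py .489 -.217 .20 -14.7
```

```text
t 5.9 p [ 0.486  -0.2124  0.2528] J [-36.4  19.6  76.7  -0.   83.8  68.3] F [-0.2  0.2 -4.6] gap 0.723 49.94248728471575
shift [0.0041 0.0037 0.0528] turn [-0.     0.002  0.001]
```

Request:
step_arm --commands '[[[0.001,0.001,0.007],[0.03,0,0]],[[0.002,0.002,0.014],[0.09,0,0]],[[0.003,0.003,0.021],[0.16,0,0]],[[0.004,0.004,0.028],[0.23,0,0]],[[0.004,0.004,0.033],[0.3,0,0]]]'

```text
time: 6.32
tcp_pos: [0.4895, -0.2154, 0.22]
tcp_rot: [[0.968, -0.24, 0.075], [-0.251, -0.924, 0.289], [-0.0, -0.299, -0.954]]
contact_force: [-0.4, 1.0, -5.5]
finger_gap: 0.72
gripper_force: 49.9
```

Request:
step_arm --commands '[[[0,0,0],[0.07,0,0]],[[0,0,0],[0.14,0,0]],[[0,0,0],[0.21,0,0]],[[0,0,0],[0.28,0,0]],[[0,0,0],[0.35,0,0]]]'

```text
time: 6.73
tcp_pos: [0.4896, -0.2156, 0.2205]
tcp_rot: [[0.968, -0.2, 0.153], [-0.251, -0.769, 0.588], [0.0, -0.607, -0.795]]
contact_force: [-0.2, -0.2, -5.0]
finger_gap: 0.723
gripper_force: 49.9
```

Request:
step_arm --commands '[[[0,0,0],[0.05,0,0]],[[0,0,0],[0.1,0,0]],[[0,0,0],[0.12,0,0]],[[0,0,0],[0.12,0,0]],[[0,0,0],[0.12,0,0]]]'

```text
time: 7.15
tcp_pos: [0.4897, -0.2155, 0.2205]
tcp_rot: [[0.968, -0.181, 0.175], [-0.251, -0.696, 0.673], [-0.0, -0.695, -0.719]]
contact_force: [-0.5, 0.3, -5.1]
finger_gap: 0.724
gripper_force: 49.9
```

```bash
python3 go.py .489 -.217 .22 -14.7; python3 - <<'E'
from h import *
im=snap("side"); a=cv2.cvtColor(im["frame"],cv2.COLOR_RGB2BGR)[120:340,220:480]
cv2.imwrite("pics/s1.png",cv2.resize(a,None,fx=3,fy=2.7))
E
```

```text
t 7.15 p [ 0.4897 -0.2155  0.2205] J [-51.8  30.   76.9  34.3 101.1  50.9] F [-0.5  0.3 -5.1] gap 0.724 49.94732323248172
shift [-0.0003  0.0015 -0.0008] turn [-0.768  0.001  0.002]
```

View pics/s1.png

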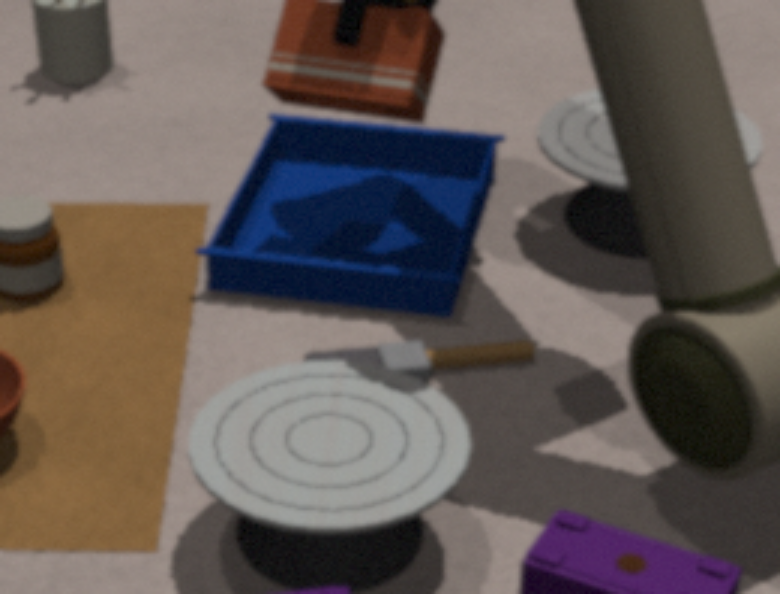

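Box is tilted about 44° over the tray (box at (350,60), tray at (350,210) in the crop). I'll now tilt slowly the other way.

Request:
step_arm --commands '[[[0,0,0],[-0.04,0,0]],[[0,0,0],[-0.11,0,0]],[[0,0,0],[-0.19,0,0]],[[0,0,0],[-0.27,0,0]],[[0,0,0],[-0.35,0,0]]]'

```text
time: 7.62
tcp_pos: [0.4898, -0.2152, 0.2214]
tcp_rot: [[0.968, -0.229, 0.102], [-0.251, -0.886, 0.39], [0.001, -0.403, -0.915]]
contact_force: [-1.2, 0.4, -5.7]
finger_gap: 0.722
gripper_force: 49.9
```

Request:
step_arm --commands '[[[0,0,0],[-0.08,0,0]],[[0,0,0],[-0.16,0,0]],[[0,0,0],[-0.24,0,0]],[[0,0,0],[-0.32,0,0]],[[0,0,0],[-0.4,0,0]]]'

```text
time: 8.03
tcp_pos: [0.4898, -0.2147, 0.2216]
tcp_rot: [[0.968, -0.25, 0.005], [-0.251, -0.968, 0.015], [0.001, -0.016, -1.0]]
contact_force: [0.5, 1.2, -5.8]
finger_gap: 0.718
gripper_force: 49.9
```

Request:
step_arm --commands '[[[0,0,0],[-0.08,0,0]],[[0,0,0],[-0.16,0,0]],[[0,0,0],[-0.23,0,0]],[[0,0,0],[-0.29,0,0]],[[0,0,0],[-0.33,0,0]]]'

```text
time: 8.45
tcp_pos: [0.4898, -0.214, 0.2211]
tcp_rot: [[0.968, -0.238, -0.076], [-0.25, -0.921, -0.297], [0.001, 0.307, -0.952]]
contact_force: [-1.0, 0.2, -4.6]
finger_gap: 0.723
gripper_force: 49.9
```

Request:
step_arm --commands '[[[0,0,0],[-0.02,0,0]],[[0,0,0],[-0.04,0,0]],[[0,0,0],[-0.055,0,0]],[[0,0,0],[-0.065,0,0]],[[0,0,0],[-0.075,0,0]]]'

```text
time: 8.87
tcp_pos: [0.4897, -0.2155, 0.2208]
tcp_rot: [[0.968, -0.233, -0.095], [-0.252, -0.897, -0.364], [0.0, 0.376, -0.927]]
contact_force: [0.3, -0.3, -5.4]
finger_gap: 0.721
gripper_force: 49.9
```

Request:
step_arm --commands '[[[0,0,0],[-0.01,0,0]],[[0,0,0],[-0.02,0,0]],[[0,0,0],[-0.03,0,0]],[[0,0,0],[-0.04,0,0]],[[0,0,0],[-0.05,0,0]]]'

```text
time: 9.28
tcp_pos: [0.4898, -0.2155, 0.2207]
tcp_rot: [[0.968, -0.228, -0.106], [-0.252, -0.877, -0.409], [0.0, 0.422, -0.907]]
contact_force: [-0.1, -0.1, -5.0]
finger_gap: 0.726
gripper_force: 49.9
```

Request:
step_arm --commands '[[[0,0,0],[-0.01,0,0]],[[0,0,0],[-0.02,0,0]],[[0,0,0],[-0.03,0,0]],[[0,0,0],[-0.04,0,0]],[[0,0,0],[-0.05,0,0]]]'

```text
time: 9.7
tcp_pos: [0.4898, -0.2154, 0.2207]
tcp_rot: [[0.968, -0.222, -0.117], [-0.251, -0.856, -0.452], [0.0, 0.467, -0.884]]
contact_force: [-0.2, -0.0, -5.3]
finger_gap: 0.721
gripper_force: 49.9
```

Request:
step_arm --commands '[[[0,0,0],[-0.01,0,0]],[[0,0,0],[-0.02,0,0]],[[0,0,0],[-0.03,0,0]],[[0,0,0],[-0.04,0,0]],[[0,0,0],[-0.05,0,0]]]'

```text
time: 10.12
tcp_pos: [0.4898, -0.2154, 0.2207]
tcp_rot: [[0.968, -0.216, -0.128], [-0.251, -0.832, -0.494], [0.0, 0.511, -0.86]]
contact_force: [0.5, 0.4, -6.1]
finger_gap: 0.722
gripper_force: 49.9
```

```bash
cat > chk.py <<'E'
from h import *
import sys
im=snap("top"); 
c=w2pix(im,[[.4895,-.217,.005]])[0]
spots(im,"offcut_mid","top")
im2=snap("side"); spots(im2,"offcut_mid","side"); 
a=cv2.cvtColor(im["frame"],cv2.COLOR_RGB2BGR)[190:320,360:520]; b=cv2.cvtColor(im2["frame"],cv2.COLOR_RGB2BGR)[130:260,260:420]
hsv=cv2.cvtColor(b,cv2.COLOR_BGR2HSV); m=cv2.inRange(hsv,(0,110,40),(18,255,255))
n,l,s,ce=cv2.connectedComponentsWithStats(m); print([(x[:5].tolist()) for x in s[1:] if x[4]>8])
if len(sys.argv)>1: cv2.imwrite(sys.argv[1],cv2.resize(np.hstack([a,b]),(800,325)))
E
python3 go.py .489 -.217 .22 -14.7; python3 chk.py pics/c1.png
```

```text
t 10.1167 p [ 0.4898 -0.2154  0.2207] J [-23.2  22.8  83.3 -32.1  71.8  91. ] F [ 0.5  0.4 -6.1] gap 0.722 49.94478905660799
shift [-0.0004  0.0011  0.0015] turn [ 0.536 -0.001  0.002]
offcut_mid top 0.21 [ 0.442 -0.004  0.021] [351. 268.]
[[51, 0, 9, 8, 46], [80, 0, 27, 27, 594], [69, 26, 13, 2, 14], [95, 28, 8, 4, 12], [0, 66, 29, 64, 1566], [104, 117, 33, 9, 199]]
```

Request:
step_arm --commands '[[[0,0,0],[-0.01,0,0]],[[0,0,0],[-0.02,0,0]],[[0,0,0],[-0.03,0,0]],[[0,0,0],[-0.04,0,0]],[[0,0,0],[-0.05,0,0]]]'

```text
time: 10.73
tcp_pos: [0.4898, -0.2154, 0.2207]
tcp_rot: [[0.968, -0.209, -0.139], [-0.251, -0.806, -0.535], [-0.0, 0.553, -0.833]]
contact_force: [-0.3, 0.3, -5.1]
finger_gap: 0.725
gripper_force: 49.9
```

Request:
step_arm --commands '[[[0,0,0],[-0.01,0,0]],[[0,0,0],[-0.02,0,0]],[[0,0,0],[-0.03,0,0]],[[0,0,0],[-0.04,0,0]],[[0,0,0],[-0.05,0,0]]]'

```text
time: 11.15
tcp_pos: [0.4898, -0.2154, 0.2207]
tcp_rot: [[0.968, -0.202, -0.149], [-0.251, -0.779, -0.575], [0.0, 0.594, -0.805]]
contact_force: [0.2, -0.1, -4.9]
finger_gap: 0.722
gripper_force: 49.9
```

Request:
step_arm --commands '[[[0,0,0],[-0.01,0,0]],[[0,0,0],[-0.02,0,0]],[[0,0,0],[-0.03,0,0]],[[0,0,0],[-0.04,0,0]],[[0,0,0],[-0.05,0,0]]]'

```text
time: 11.57
tcp_pos: [0.4898, -0.2154, 0.2207]
tcp_rot: [[0.968, -0.195, -0.159], [-0.251, -0.749, -0.613], [0.0, 0.633, -0.774]]
contact_force: [-0.0, 0.4, -5.2]
finger_gap: 0.718
gripper_force: 49.9
```

Request:
step_arm --commands '[[[0,0,0],[-0.01,0,0]],[[0,0,0],[-0.02,0,0]],[[0,0,0],[-0.03,0,0]],[[0,0,0],[-0.04,0,0]],[[0,0,0],[-0.05,0,0]]]'

```text
time: 11.98
tcp_pos: [0.4898, -0.2154, 0.2207]
tcp_rot: [[0.968, -0.186, -0.169], [-0.251, -0.717, -0.65], [0.0, 0.671, -0.741]]
contact_force: [-0.8, -0.3, -4.4]
finger_gap: 0.718
gripper_force: 49.9
```

Request:
step_arm --commands '[[[0,0,0],[-0.01,0,0]],[[0,0,0],[-0.02,0,0]],[[0,0,0],[-0.03,0,0]],[[0,0,0],[-0.03,0,0]],[[0,0,0],[-0.03,0,0]]]'

```text
time: 12.4
tcp_pos: [0.4898, -0.2153, 0.2206]
tcp_rot: [[0.968, -0.181, -0.174], [-0.251, -0.698, -0.67], [-0.0, 0.693, -0.721]]
contact_force: [0.5, -0.2, -4.7]
finger_gap: 0.721
gripper_force: 49.9
```

```bash
python3 go.py .489 -.217 .22 -14.7; python3 chk.py pics/c2.png
```

```text
t 12.4 p [ 0.4898 -0.2153  0.2206] J [-18.4  25.3  85.4 -46.4  72.6 102.1] F [ 0.5 -0.2 -4.7] gap 0.721 49.94771739846328
shift [-0.0004  0.0009  0.0017] turn [ 0.765 -0.001  0.002]
[[80, 0, 27, 28, 591], [51, 3, 7, 11, 59], [71, 60, 21, 5, 55], [0, 66, 29, 64, 1564], [104, 117, 33, 9, 194]]
```

View pics/c2.png

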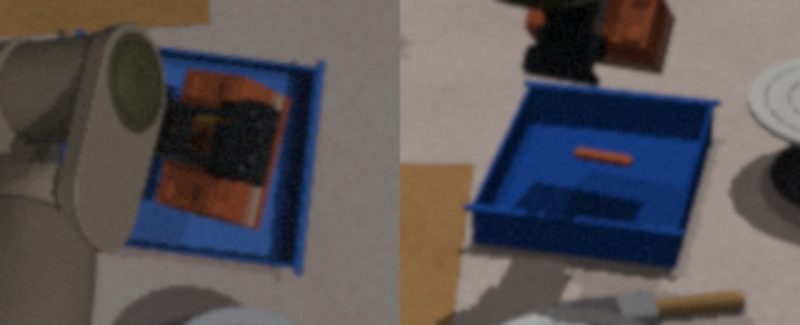

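The offcut lies in the tray (right crop at (603,155), component at side (341,192)). I'll level the box and go back.

Request:
step_arm --commands '[[[0,0,0],[0.04,0,0]],[[0,0,0],[0.12,0,0]],[[0,0,0],[0.2,0,0]],[[0,0,0],[0.29,0,0]],[[0,0,0],[0.38,0,0]]]'

```text
time: 13.02
tcp_pos: [0.4899, -0.2152, 0.2212]
tcp_rot: [[0.968, -0.233, -0.093], [-0.251, -0.899, -0.36], [0.001, 0.372, -0.928]]
contact_force: [0.9, -0.1, -4.8]
finger_gap: 0.719
gripper_force: 49.9
```

Request:
step_arm --commands '[[[0,0,0],[0.09,0,0]],[[0,0,0],[0.18,0,0]],[[0,0,0],[0.27,0,0]],[[0,0,0],[0.34,0,0]],[[0,0,0],[0.385,-0.001,0.002]]]'

```text
time: 13.43
tcp_pos: [0.4894, -0.2164, 0.2211]
tcp_rot: [[0.967, -0.254, 0.0], [-0.254, -0.967, 0.002], [-0.0, -0.002, -1.0]]
contact_force: [-0.9, 0.2, -5.4]
finger_gap: 0.72
gripper_force: 49.9
```

Request:
step_arm --commands '[[[-0.002,-0.005,-0.01],[0,0,0]],[[-0.005,-0.018,-0.025],[0,0,0]],[[-0.012,-0.041,-0.035],[0,0,0]],[[-0.019,-0.068,-0.042],[0,0,0]],[[-0.027,-0.095,-0.045],[0,0,0]]]'

```text
time: 13.85
tcp_pos: [0.4876, -0.1156, 0.2676]
tcp_rot: [[0.967, -0.254, 0.001], [-0.254, -0.967, -0.003], [0.002, 0.003, -1.0]]
contact_force: [1.4, 0.4, -5.5]
finger_gap: 0.72
gripper_force: 49.9
```

Request:
step_arm --commands '[[[-0.008,-0.028,0],[0,0,0]],[[-0.016,-0.056,0],[0,0,0]],[[-0.024,-0.084,0],[0,0,0]],[[-0.032,-0.112,0],[0,0,0]],[[-0.04,-0.14,0],[0,0,0]]]'

```text
time: 14.27
tcp_pos: [0.4839, 0.0306, 0.2667]
tcp_rot: [[0.967, -0.253, 0.0], [-0.253, -0.967, -0.003], [0.001, 0.002, -1.0]]
contact_force: [1.1, -0.8, -4.9]
finger_gap: 0.724
gripper_force: 49.9
```

Request:
step_arm --commands '[[[-0.008,-0.028,0],[0,0,0]],[[-0.016,-0.056,0],[0,0,0]],[[-0.023,-0.08,0],[0,0,0]],[[-0.029,-0.1,0],[0,0,0]],[[-0.033,-0.113,0],[0,0,0]]]'

```text
time: 14.68
tcp_pos: [0.4804, 0.1488, 0.2666]
tcp_rot: [[0.968, -0.251, 0.001], [-0.251, -0.968, -0.002], [0.001, 0.002, -1.0]]
contact_force: [0.3, 0.3, -5.7]
finger_gap: 0.719
gripper_force: 49.9
```

```bash
python3 go.py .478 .218 .18 -14.7
```

```text
t 14.6833 p [0.4804 0.1488 0.2666] J [ 3.700e+00  1.620e+01  7.940e+01 -1.000e-01  8.430e+01  1.083e+02] F [ 0.3  0.3 -5.7] gap 0.719 49.94244009983959
shift [-0.0198 -0.0665  0.0865] turn [ 0.002 -0.001  0.002]
```

Request:
step_arm --commands '[[[-0.006,-0.02,0.005],[0,0,0]],[[-0.012,-0.04,0.02],[0,0,0]],[[-0.017,-0.056,0.04],[0,0,0]],[[-0.02,-0.065,0.06],[0.002,-0.001,0.002]],[[-0.02,-0.0665,0.075],[0.002,-0.001,0.002]]]'

```text
time: 15.1
tcp_pos: [0.4776, 0.2178, 0.1901]
tcp_rot: [[0.968, -0.253, -0.001], [-0.253, -0.968, 0.0], [-0.001, -0.0, -1.0]]
contact_force: [-0.5, 0.4, -5.8]
finger_gap: 0.726
gripper_force: 49.9
```

Request:
step_arm --commands '[[[0,0,0.006],[0,0,0]],[[0,0,0.01],[0,0,0]],[[0,0,0.012],[0,0,0]],[[0,0,0.012],[0,0,0]],[[0,0,0.012],[0,0,0]]]'

```text
time: 15.52
tcp_pos: [0.4791, 0.2158, 0.1797]
tcp_rot: [[0.967, -0.256, 0.001], [-0.256, -0.967, 0.002], [0.0, -0.002, -1.0]]
contact_force: [-0.5, 0.7, -4.8]
finger_gap: 0.727
gripper_force: 49.9
```

```bash
python3 go.py .478 .218 .1615 -14.7; python3 - <<'E'
from h import *
im=snap("side"); a=cv2.cvtColor(im["frame"],cv2.COLOR_RGB2BGR)[210:340,260:400]
cv2.imwrite("pics/s2.png",cv2.resize(a,None,fx=4,fy=4))
E
```

```text
t 15.5167 p [0.4791 0.2158 0.1797] J [1.130e+01 2.280e+01 8.470e+01 1.000e-01 7.250e+01 1.161e+02] F [-0.5  0.7 -4.8] gap 0.727 49.942776885582134
shift [-0.0017 -0.0018  0.0182] turn [-0.002 -0.    -0.002]
```

View pics/s2.png

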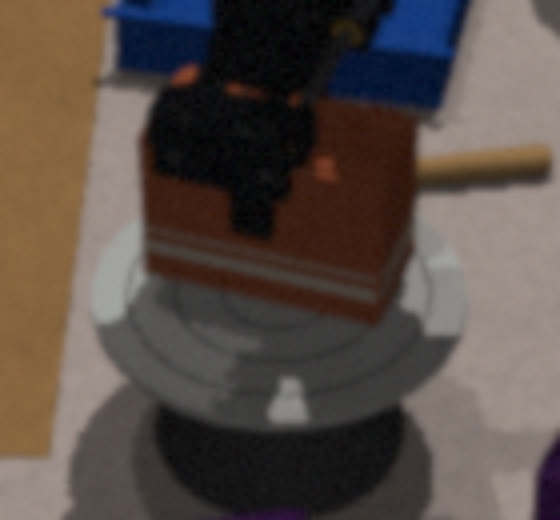

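The box hangs level (vertical edges upright) just above the wheel centre. I'll lower it slowly.

Request:
step_arm --commands '[[[-0.001,-0.001,0.003],[0,0,0]],[[-0.001,-0.001,0.006],[0,0,0]],[[-0.001,-0.001,0.009],[0,0,0]],[[-0.001,-0.001,0.011],[0,0,0]],[[-0.001,-0.001,0.013],[0,0,0]]]'

```text
time: 15.98
tcp_pos: [0.478, 0.2172, 0.1655]
tcp_rot: [[0.967, -0.256, -0.001], [-0.256, -0.967, 0.002], [-0.002, -0.002, -1.0]]
contact_force: [0.1, 0.3, -5.5]
finger_gap: 0.722
gripper_force: 49.9
```

Request:
step_arm --commands '[[[0,0,0.001],[0,0,0]],[[0,0,0.002],[0,0,0]],[[0,0,0.003],[0,0,0]],[[0,0,0.003],[0,0,0]]]'

```text
time: 16.32
tcp_pos: [0.478, 0.2172, 0.1627]
tcp_rot: [[0.967, -0.255, -0.001], [-0.255, -0.967, 0.002], [-0.002, -0.002, -1.0]]
contact_force: [-0.2, -0.0, -5.5]
finger_gap: 0.723
gripper_force: 49.9
```

Request:
step_arm --commands '[[[0,0,0.0005],[0,0,0]],[[0,0,0.001],[0,0,0]],[[0,0,0.0015],[0,0,0]],[[0,0,0.0015],[0,0,0]]]'

```text
time: 16.65
tcp_pos: [0.4782, 0.2174, 0.1617]
tcp_rot: [[0.967, -0.255, -0.0], [-0.255, -0.967, 0.003], [-0.001, -0.002, -1.0]]
contact_force: [-1.4, 1.5, -0.7]
finger_gap: 0.722
gripper_force: 50.0
```

Request:
step_arm --commands '[[[0,0,0.0005],[0,0,0]],[[0,0,0.001],[0,0,0]],[[0,0,0.001],[0,0,0]]]'

```text
time: 16.9
tcp_pos: [0.4782, 0.2174, 0.1617]
tcp_rot: [[0.967, -0.255, 0.001], [-0.255, -0.967, 0.003], [0.0, -0.003, -1.0]]
contact_force: [-4.4, 0.8, 9.3]
finger_gap: 0.723
gripper_force: 50.0
```

It's in contact, so I'll release and retreat straight up.

Request:
step_arm --commands '[[[0,0,-0.001],[0,0,0]],[[0,0,-0.001],[0,0,0]]]' --grip_force 10

```text
time: 17.07
tcp_pos: [0.4781, 0.2173, 0.1616]
tcp_rot: [[0.967, -0.255, -0.0], [-0.255, -0.967, 0.002], [-0.001, -0.002, -1.0]]
contact_force: [-1.9, -0.1, 1.3]
finger_gap: 0.725
gripper_force: 10.0
```

Request:
step_arm --commands '[[[0,0,0],[0,0,0]],[[0,0,0],[0,0,0]],[[0,0,0],[0,0,0]],[[0,0,0],[0,0,0]],[[0,0,0],[0,0,0]]]' --grip 1

```text
time: 17.48
tcp_pos: [0.4781, 0.2172, 0.1613]
tcp_rot: [[0.967, -0.256, -0.001], [-0.256, -0.967, 0.002], [-0.001, -0.002, -1.0]]
contact_force: [0.2, 0.1, 0.5]
finger_gap: 1.003
gripper_force: 0.0
```

Request:
step_arm --commands '[[[0,0,0],[0,0,0]],[[0,0,-0.005],[0,0,0]],[[0,0,-0.02],[0,0,0]],[[0,0,-0.045],[0,0,0]],[[0,0,-0.07],[0,0,0]]]'

```text
time: 17.9
tcp_pos: [0.4778, 0.217, 0.2322]
tcp_rot: [[0.967, -0.256, -0.002], [-0.255, -0.967, 0.002], [-0.003, -0.001, -1.0]]
contact_force: [-0.6, -0.3, 0.2]
finger_gap: 1.001
gripper_force: 0.0
```

Request:
step_arm --commands '[[[0,0,-0.025],[0,0,0]],[[0,0,-0.045],[0,0,0]],[[0,0,-0.06],[0,0,0]],[[0,0,-0.06],[0,0,0]],[[0,0,-0.06],[0,0,0]]]'

```text
time: 18.32
tcp_pos: [0.4781, 0.2169, 0.2915]
tcp_rot: [[0.967, -0.256, 0.0], [-0.256, -0.967, 0.003], [-0.001, -0.002, -1.0]]
contact_force: [0.4, 0.8, -0.5]
finger_gap: 1.002
gripper_force: 0.0
```

```bash
python3 go.py .478 .218 .30 -14.7; python3 - <<'E'
from h import *
w=snap("wrist"); s=snap("side"); spots(w,"tipbox","wrist");spots(w,"wheel","wrist")
f=lambda i:cv2.cvtColor(i["frame"],cv2.COLOR_RGB2BGR)
cv2.imwrite("pics/f.png",np.hstack([cv2.resize(f(w)[60:380,120:520],(400,320)),cv2.resize(f(s)[150:350,160:410],(400,320))]))
E
```

```text
t 18.3167 p [0.4781 0.2169 0.2915] J [1.140e+01 1.760e+01 7.330e+01 1.000e-01 8.910e+01 1.162e+02] F [ 0.4  0.8 -0.5] gap 1.002 0.0
shift [-0.0004 -0.001  -0.0085] turn [-0.002  0.001 -0.002]
tipbox wrist 0.97 [0.286 0.319 0.087] [284. 379.]
tipbox wrist 0.87 [0.487 0.214 0.199] [325. 228.]
tipbox wrist 0.63 [0.478 0.405 0.088] [157. 253.]
wheel wrist 0.79 [0.5   0.203 0.107] [332. 189.]
```

View pics/f.png

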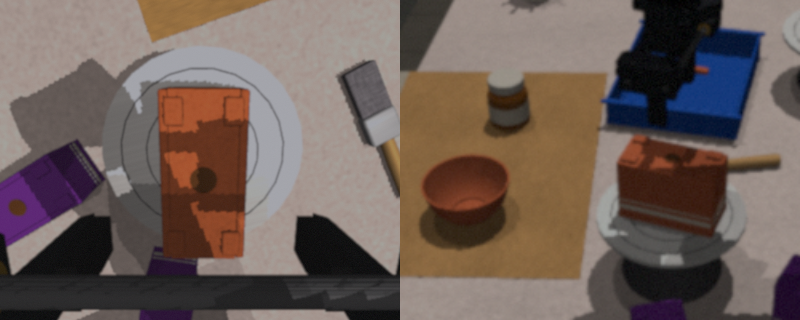

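The box stands foot-up in the middle of the wheel (right crop (672,185)). The offcut is in the tray (703,70), and the bowl, jar and brush haven't moved. Handing in.

```bash
python3 -c "
from cell import *
print(close_job())"
```

```text
the job is handed in; nothing more can be done
None
```

The offcut is in the blue tray, the tip box is back foot-up in the middle of the banding wheel and released, the bystanders look undisturbed, and the job is handed in at about 18 s of the 64 s allowed; no verdict came back.

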